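# Wind the kitchen timer and set it to the reminder tab

### The job

Wind the kitchen timer: holding it down just firmly enough that it does not slip, twist its dial clockwise past the tall top mark, then back until the pointer is in line with the steel tab on its rim, and let go. Do not lean hard on it, let the timer itself turn or slide on the worktop, shift the tab, or disturb the other things.

Things in the scene. Friction and masses are not known exactly. Their poses are not given: they have to be found in the camera images.
- timer: The kitchen timer: a white round twist timer, 84 mm across, 65 mm tall, with a turning dial on top, loose on four rubber feet; about 0.33 kg. Origin at the centre of its underside, z up along the dial's axis. Its weight alone does not hold it: pressed with under about 8 N while the dial is turned, the whole timer turns with the dial; 12 to 15 N holds it even if the feet are slippery.
- worktop: The fixed wooden worktop, upper face at z = 0 (its origin is of no use). The timer is damaged if it bears on the worktop with more than 25 N in all, its weight included. Nothing gives much: a millimetre of height is many newtons, so press by the force felt, not by measured height.
- dial (a joint): Angle of the timer's dial (rad), growing clockwise seen from above: 0 off, 2.0 the top mark, 2.35 a hard stop. At value q the pointer lies at the angle 1.0 - q counter-clockwise from the timer's x axis. Turns stiffly (0.14 N m) and stays where left. A white disc, 62 mm across, face 32.5 mm above the worktop when pushed down.
- grip (a point): Point on the dial's axis at the top of the dial's wing when the dial is pushed down, 65 mm above the timer's underside (fixed to the timer). Grip the wing, an upright bar across the dial: 50 mm long, 11 mm thick, from 32.5 to 65 mm above the worktop (up to 4 mm higher on its stem), its length along the pointer line.
- pointer (a point): Tip of the dial's pointer, at the disc's rim, 31 mm from the axis; a black line on the wing's top and end and on the disc shows it. The dial slides up and down on its stem by up to 4 mm (1 N of friction) and starts anywhere in that play. Only when fully down does a press reach the feet; then the force rises sharply, within a millimetre.
- top_mark (a point): The place on the pointer's circle (31 mm from the axis) at the top mark, the only tall mark on the timer's rim: a black block 7.5 mm long and 4.5 mm high, at the clockwise end of a row of small flat black ticks. Fixed to the timer; 32.5 mm above its underside.
- tab (a joint): Angle of the steel tab on the timer's rim (rad), on the dial's scale: the dial points at the tab when both values are equal. It stays by friction.
- tab_tip (a point): The place on the pointer's circle (31 mm from the axis) to which the steel tab points. The tab is a clip 9 mm wide on the outside of the timer's rim with a 5 mm wide tongue over the rim, its top 31 mm above the worktop, below the dial's face; with a thumb lug outside it reaches 33 to 53 mm from the axis.
- salt_shaker: Small salt shaker, 44 mm across, 90 mm tall, standing behind and to the left of the timer; origin at the centre of its underside. Bystander.
- lemon: Lemon, 78x55x56 mm, lying to the right of the timer; origin at its underside. Bystander.
- butter: Pack of butter, 73x102x37 mm, at the left of the worktop; origin at the centre of its underside. Bystander.
- jam_jar: Jam jar, 71 mm across, 110 mm tall, at the back; origin at the centre of its underside. Bystander.
- tuna_tin: Flat round tin, 87 mm across, 40 mm tall, to the left of the timer; origin at the centre of its underside. Bystander.
- mug_1: Mug, 78 mm across, 100 mm tall, at the back, near the hob; origin at the middle of its underside. Bystander.
- spice_1: Spice jar, 46 mm across, 106 mm tall, at the back; origin at the centre of its underside. Bystander.
- tea_box: Carton, 71x126x76 mm, at the left of the worktop; origin at the centre of its underside. Bystander.
Not all that is in view belongs to the job. What is shaped like the timer but purple is not meant.

How it is judged (in metres and radians):
On the way:
1. the dial is turned past the top mark (joint dial over 2.03 rad) (value of joint dial above 2.03 rad), for 0.2 s.
At the end, for the whole second after the job is handed in: The pointer's tip is within 4 mm of the tab's line on the pointer's circle, the dial is at rest, and the timer stands upright and still where it stood (its top mark and its tab each within 12 mm of their first places) (horizontal distance between pointer and tab_tip below 0.004 m and velocity of joint dial between -0.05 and 0.05 rad/s and distance of each of top_mark, tab_tip from where it was at the start of the episode below 0.012 m and angle between timer's own z axis and vertical below 0.05 rad and linear speed of timer below 0.02 m/s); the robot touches nothing.
It fails at once if the timer is pressed on the worktop with more than 25 N (contact force between timer and worktop above 25 N).
It fails at once if the timer turns or slides on the worktop (its top mark moves more than 15 mm), or tips (distance of top_mark from where it was at the start of the episode above 0.015 m or angle between timer's own z axis and vertical above 0.2 rad).
It fails at once if the steel tab is shifted (more than 15 mm) (distance of tab_tip from where it was at the start of the episode above 0.015 m).
It fails at once if a bystander is moved more than 20 mm (distance of any of salt_shaker, lemon, butter, jam_jar, tuna_tin, mug_1, spice_1, tea_box from where it was at the start of the episode above 0.02 m).
It also fails if it takes over 58 s, if anything falls off the work surface, if the arm or the gripper's body presses on something with over 40 N, if the wrist force passes 120 N, or if a joint passes its speed limit or range.

### The arm

A 6-joint arm with a two-finger parallel gripper is mounted at the origin on a cart in front of the work surface, level with it; the furniture and walls round the work are solid. World frame = base frame: x ahead of the robot, y to its left, z up, the work surface at z = 0. Lengths are in mm, angles in rad, forces in N, time in s.
With the tool pointing down it reaches from about 325 to 875 mm from the base axis. Payload 4.4 kg.
Tool frame: the origin (TCP) lies on the centre line of the jaws, within the pads' length; the fingertips stand ahead of it and the grasp point (between the pads) lies 6 mm ahead of it (ctrl.tcp_to_tips is the z of the fingertips in the tool frame, in mm); z points along the fingers, y is the line along which they close (so a half turn about z gives the same grasp; the last joint's range is limited). The gripper opens to 85 mm and grips with 20 to 120 N. Pads are 22 mm wide; open, the fingers measure 114 mm over their backs; the gripper's body (76 mm by 85 mm) begins 54 mm behind the grasp point. The pads swing forward as they close: fully open they stand 13 mm farther back than shut.
Start: joints at [-1.363, 0.207, 1.542, -0, 1.393, -0.15], TCP at [201.9, -538.39, 256.282] pointing down, gripper open.
Joint ranges: [-2.73, 2.73], [-0.86, 2.22], [0.23, 2.46], [-1.11, 4.25], [0.08, 2.63], [-2.82, 2.82]. Speed limits (rad/s): [2.79, 2.79, 3.14, 3.14, 3.14, 3.14].

### API

Orientations are given as a 3x3 rotation matrix whose columns are the frame's x, y, z axes.
In Python, from plant import ctrl, sensors, optics gives the robot as it stands. Calls block until the motion is done:
- ctrl.move_ptp(position, orientation): joint-space move of the TCP to a pose.
- ctrl.move_l(position, rot=None, vel=150, threshold=None): straight line of the TCP; rot=None keeps the orientation; vel is the mean speed in mm/s. With threshold (N) it stops when the force on the tool has changed by that much, and returns True; else False.
- ctrl.set_joints(angles): joint-space move.
- ctrl.gripper_to(opening, force=None): finger opening in mm; force is the grip in N (None keeps the last); returns when the fingers have stopped.
- ctrl.hold(seconds).
- ctrl.solve_ik(position, orientation): joint angles nearest the present ones, or None.
- sensors.read_state(): the state.
- optics.grab_frame(name): name is "side" or "top" or "wrist"; returns (picture, depth): 420x560x3 uint8, red, green, blue; 420x560 float32, mm along the optical axis (not along the pixel's ray), 0 where there is no reading.
- optics.camera_params(name): a dict with "mtx" (3x3 intrinsics, pixels), "R" (3x3) and "t" (3): a world point X has camera coordinates R X + t; the wrist camera has in their place "T_tool_cam" (4x4, takes a point from camera to tool coordinates, whose origin is the TCP and whose axes are the flange's). Camera axes: x right, y down, z forward; pixel columns grow to the right and rows downward; lengths in mm; the calibration is good to about 2 mm. The wrist camera is an equidistant fisheye: a pixel r from the principal point sees the ray r / f radians off the axis. A picture is of the moment at which its call begins: read the wrist's pose just before it. camera_params takes no time and is no camera call.
A pose or a line that the arm cannot do raises ctrl.MotionError and nothing moves.
- ctrl.finish_job(): hands the job in; it is judged then, once.
The state is a dict: "t": time; "q": joint angles; "qvel": joint speeds; "tau": joint torques, N m; "eef_pos": TCP position; "eef_rot": TCP orientation; "force": force on the tool from outside, world axes, zero at the start; "wrist_torque": the same for the moment, N m; "grip_width": finger opening in mm; "grasp_force": force on a finger pad.
Only numpy, scipy, OpenCV 4.12 (cv2) and the standard library are available. Lean on these libraries where they do the work, as an engineer would, in place of code of your own. Each camera call takes 0.05 s, during which the arm holds its last target. There are 200 camera calls.

## Working session

There is one attempt and no reset: what is moved stays moved. The work goes in short steps, each a Python script; the robot and the scene stay as the last script left them, time stands still between calls to the robot, and variables do not carry over. Pictures are saved under pics/ and viewed, at most 10 in all, crops included, and the job is handed in when it is done.

```bash
ls; mkdir -p pics; python3 - <<'E'
from plant import ctrl,sensors,optics
import cv2,numpy as np
ims=[]
for n in("side","top"):
    im,d=optics.grab_frame(n);np.savez(f"pics/{n}.npz",im=im,d=d)
    cv2.imwrite(f"pics/{n}.png",im[:,:,::-1]);p=optics.camera_params(n);print(n,p)
print(optics.camera_params("wrist"),ctrl.tcp_to_tips);s=sensors.read_state();print(s["eef_rot"],s["t"],s["force"])
E
```

```text
pics
side {'mtx': array([[503.16670769,   0.        , 271.14807982],
       [  0.        , 503.16670769, 202.2433972 ],
       [  0.        ,   0.        ,   1.        ]]), 'R': array([[ 0.99856855,  0.05283809,  0.0083053 ],
       [ 0.0375562 , -0.58208733, -0.8122585 ],
       [-0.03808378,  0.81140771, -0.5832385 ]]), 't': array([-545.42170704,  137.61617884, 1081.39779843])}
top {'mtx': array([[383.61624617,   0.        , 278.5841817 ],
       [  0.        , 383.61624617, 205.53776097],
       [  0.        ,   0.        ,   1.        ]]), 'R': array([[ 0.02748366, -0.99961734,  0.00313379],
       [-0.98304898, -0.02759636, -0.18125439],
       [ 0.18127151,  0.00190087, -0.98343125]]), 't': array([183.23553565, 557.37781202, 935.8635377 ])}
{'mtx': array([[325.1922621 ,   0.        , 284.23356054],
       [  0.        , 325.1922621 , 205.55753081],
       [  0.        ,   0.        ,   1.        ]]), 'T_tool_cam': array([[ 4.76238826e-04, -9.58310152e-01, -2.85729638e-01,
         7.36239797e+01],
       [ 9.99999822e-01,  5.59251781e-04, -2.08931487e-04,
        -1.66239592e-01],
       [ 3.60015974e-04, -2.85729487e-01,  9.58310247e-01,
        -1.18105533e+02],
       [ 0.00000000e+00,  0.00000000e+00,  0.00000000e+00,
         1.00000000e+00]])} 25.0
[[ 9.36324092e-01  3.51136743e-01 -4.27518479e-04]
 [ 3.51136854e-01 -9.36321877e-01  2.06235586e-03]
 [ 3.23874015e-04 -2.08115097e-03 -9.99997782e-01]] 0.1 [-0.8891971   0.29430501  0.24970781]
```

View pics/top.png

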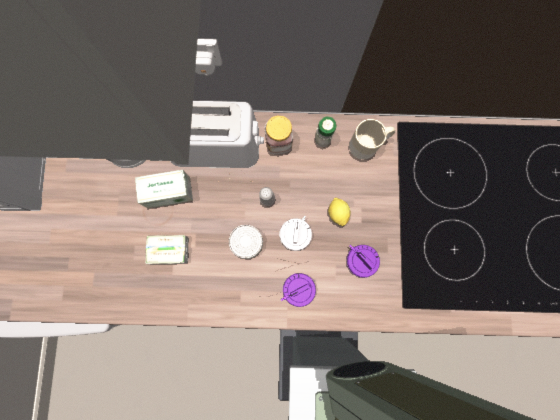

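View pics/side.png

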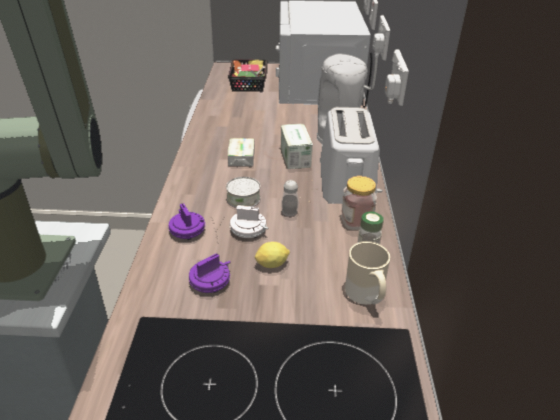

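The white timer is at about (296,234) in the top view, with a tongue-like thing near (304,219). In the side view it is at (248,222). Next I go above it for a close look.

```bash
cat > h.py <<'E'
from plant import ctrl,sensors,optics
import cv2,numpy as np
def rot(a): c,s=np.cos(a),np.sin(a); return np.array([[c,s,0],[s,-c,0],[0,0,-1.]])
def fixed_ray(n,uv,z):
    p=optics.camera_params(n); d=p["R"].T@np.linalg.solve(p["mtx"],[*uv,1]); o=-p["R"].T@p["t"]
    return o+d*(z-o[2])/d[2]
def wrist_ray(uv,z,pos,R):
    p=optics.camera_params("wrist"); K=p["mtx"];T=p["T_tool_cam"]
    v=np.array([uv[0]-K[0,2],uv[1]-K[1,2]])/K[0,0]; r=np.hypot(*v)
    d=np.array([*(v/max(r,1e-9)*np.sin(r)),np.cos(r)])
    d=R@T[:3,:3]@d; o=pos+R@T[:3,3]; return o+d*(z-o[2])/d[2]
def wrist_px(X,pos,R):
    p=optics.camera_params("wrist"); K=p["mtx"];T=p["T_tool_cam"]
    c=T[:3,:3].T@(R.T@(np.asarray(X)-pos)-T[:3,3]); th=np.arctan2(np.hypot(c[0],c[1]),c[2])
    return K[:2,2]+K[0,0]*th*c[:2]/np.hypot(c[0],c[1])
E
python3 - <<'E'
from h import *
a=fixed_ray("top",(296,234),32);b=fixed_ray("side",(248,224),32);print(a,b)
for n in("top","side"):
    d=np.load(f"pics/{n}.npz")["d"]; 
c=(a+b)/2
for al in (0,-.15,.36):
    print(al,ctrl.solve_ik([c[0],c[1],200],rot(al)))
ctrl.move_ptp([c[0],c[1],200],rot(np.arctan2(c[1],c[0])))
s=sensors.read_state();im,d=optics.grab_frame("wrist");cv2.imwrite("pics/w1.png",im[:,:,::-1])
np.savez("pics/w1.npz",im=im,d=d,pos=s["eef_pos"],R=s["eef_rot"]);print(s["eef_pos"],s["q"],s["t"],s["force"])
px=wrist_px([c[0],c[1],32],s["eef_pos"],s["eef_rot"]).astype(int);print(px)
x0=np.clip(px-[100,75],0,None);cv2.imwrite("pics/w1c.png",cv2.resize(im[x0[1]:x0[1]+150,x0[0]:x0[0]+200,::-1],None,fx=4,fy=4,interpolation=cv2.INTER_CUBIC));print(x0)
E
```

```text
[481.95919611 151.60180857  32.        ] [485.43570738 137.24286571  32.        ]
0 [ 1.18551107e-01  1.12925850e-01  1.77185632e+00 -4.44089210e-16
  1.25681049e+00  1.68934743e+00]
-0.15 [ 1.18551107e-01  1.12925850e-01  1.77185632e+00 -4.44089210e-16
  1.25681049e+00  1.83934743e+00]
0.36 [ 1.18551107e-01  1.12925850e-01  1.77185632e+00 -4.44089210e-16
  1.25681049e+00  1.32934743e+00]
[484.09416856 143.74453912 200.11907311] [ 1.17231932e-01  1.13004938e-01  1.77150130e+00 -2.29385051e-04
  1.25675117e+00  1.39910151e+00] 2.7167 [0.14958579 0.40931107 0.69985759]
[283 193]
[183 118]
```

View pics/w1c.png

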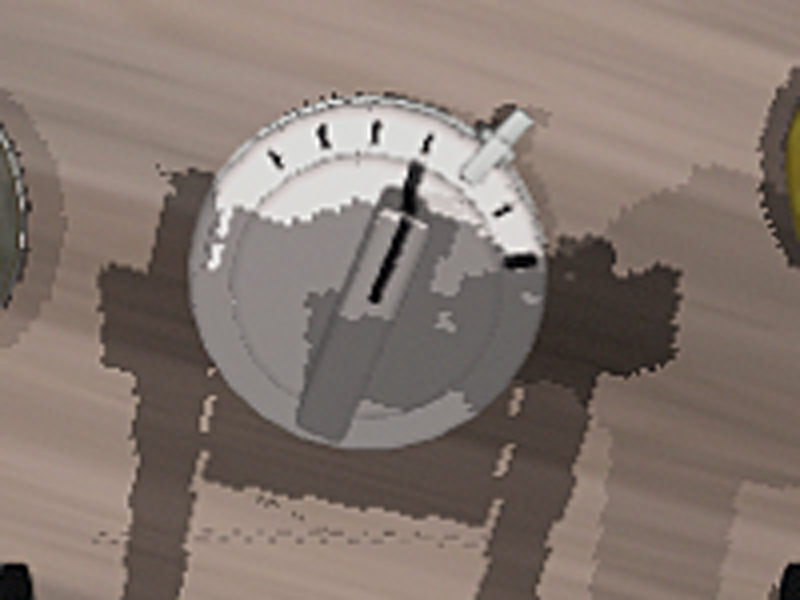

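The close view (crop offset 183,118, ×4) shows the body circle, with the disc centred near (367,287). The pointer end is at (417,163), the tab tongue runs from (467,178) to (525,115), and the tall mark is at (520,262). Next I convert these to positions.

```bash
python3 - <<'E'
from h import *
f=np.load("pics/w1.npz");P,R,d=f["pos"],f["R"],f["d"]
W=lambda u,v,z:wrist_ray((183+u/4,118+v/4),z,P,R)
def circ(A):
    A=np.array(A);s=np.linalg.lstsq(np.c_[2*A[:,:2],np.ones(len(A))],(A[:,:2]**2).sum(1),rcond=None)[0]
    return s[:2],np.sqrt(s[2]+s[:2]@s[:2])
disc=[(232,270),(290,175),(358,153),(503,290),(440,400),(375,420)]
for z in(32.5,34.5,36.5): print("disc",z,circ([W(*p,z) for p in disc]))
body=[(190,275),(215,190),(290,115),(370,96),(545,270),(365,449),(270,420),(500,395)]
for z in(20,30): print("body",z,circ([W(*p,z) for p in body]))
for n,p,z in(("ptr",(417,163),34.5),("tabin",(467,178),31),("tabout",(525,115),31),("mark_in",(507,262),34),("mark_out",(536,261),34),
 ("wing far end line start",(375,300),66.5),("wing line end",(405,220),66.5),("wing top low end",(320,435),66.5)):print(n,W(*p,z))
# depth heights
K=optics.camera_params("wrist");M=K["mtx"];T=K["T_tool_cam"]
for n,(u,v) in dict(disc=(270,300),wing=(355,350),rim=(260,215),wtop=(390,250)).items():
    uu,vv=183+u/4,118+v/4; w=np.array([uu-M[0,2],vv-M[1,2]])/M[0,0];r=np.hypot(*w)
    c=np.array([*(w/r*np.tan(r)),1])*d[int(round(vv)),int(round(uu))]; print(n,P+R@(T[:3,:3]@c+T[:3,3]))
E
```

```text
disc 32.5 (array([484.15322069, 153.08511476]), np.float64(31.14555249074202))
disc 34.5 (array([484.64588946, 153.16828725]), np.float64(30.927558275579894))
disc 36.5 (array([485.13855823, 153.25145974]), np.float64(30.709564060413893))
body 20 (array([483.64475061, 152.90409767]), np.float64(42.55410245476961))
body 30 (array([486.02190034, 153.30860001]), np.float64(41.12729313012041))
ptr [515.42965121 150.57115611  34.5       ]
tabin [514.91233256 138.73592517  31.        ]
tabout [532.24119273 130.59123278  31.        ]
mark_in [499.71603191 124.77181909  34.        ]
mark_out [501.8288973  118.58017118  34.        ]
wing far end line start [490.99886551 152.29848976  66.5       ]
wing line end [508.29527268 151.19678223  66.5       ]
wing top low end [460.15527752 155.17576895  66.5       ]
disc [476.22903466 173.4522492   34.67250767]
wing [479.59291383 153.2222214   65.67486235]
rim [494.25547172 180.75903971  33.75362655]
wtop [501.81807346 152.35370911  67.28308705]
```

```bash
python3 - <<'E'
from h import *
c=np.array([484.5,153.1]);a=np.pi-0.075
ctrl.move_ptp([*c,140],rot(a)); ctrl.gripper_to(40,50)
ctrl.move_l([*c,100]);ctrl.hold(.2)
print(sensors.read_state()["force"],ctrl.move_l([*c,66],vel=60,threshold=5))
ctrl.hold(.2);f=[]
for _ in range(5): s=sensors.read_state();f.append(s["force"]);ctrl.hold(.03)
f0=np.mean(f,0);print("base",f0,np.std(f,0),s["eef_pos"],s["q"],s["t"]);np.save("f0.npy",f0)
im,d=optics.grab_frame("wrist");cv2.imwrite("pics/w2.png",im[:,:,::-1])
ctrl.gripper_to(8,50);ctrl.hold(.2);s=sensors.read_state()
print(s["force"]-f0,s["wrist_torque"],s["grip_width"],s["grasp_force"],s["eef_pos"],s["t"])
im,d=optics.grab_frame("wrist");cv2.imwrite("pics/w3.png",im[:,:,::-1])
E
```

```text
[0.37731505 0.47533648 0.0243578 ] False
base [0.18708767 0.43873214 0.18586381] [0.69200372 0.53091278 0.39414894] [484.76969958 153.12946333  66.3252427 ] [ 1.35599529e-01  3.13033831e-01  1.85360652e+00 -3.93637379e-05
  9.74237694e-01 -1.36019265e+00] 7.2917
[-0.79339792 -0.31905414  1.01799331] [-0.02411978 -0.00254178  0.03781343] 10.39710294726699 51.16225004196167 [484.51422038 153.13463964  66.03410878] 7.9417
```

View pics/w3.png

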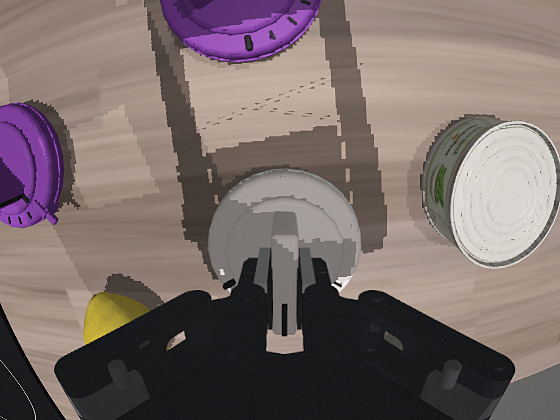

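The wing (285,270) is held between the pads, and the pointer line shows at (284,320). Now I press by force.

```bash
cat >> h.py <<'E'
def F(n=5):
    f0=np.load("f0.npy");return np.mean([(ctrl.hold(.02),sensors.read_state()["force"])[1] for _ in range(n)],0)-f0
E
python3 - <<'E'
from h import *
p=np.array([484.5,153.1,66.]);log=[]
for i in range(70):
    f=F(4);s=sensors.read_state();log.append((p[2],*f));
    if f[2]>11.5: break
    p[2]-= .4 if f[2]<2.6 else (.15 if f[2]<7 else .07)
    if p[2]<60: print("too low");break
    ctrl.move_l(p,rot(np.pi-.075),vel=10)
print(np.round(log,2));print(F(8),s["eef_pos"],s["wrist_torque"],s["t"],s["grip_width"]);np.save("p.npy",p)
E
```

```text
[[ 6.600e+01 -3.200e-01 -3.500e-01  2.200e-01]
 [ 6.560e+01 -1.100e-01 -4.900e-01 -3.000e-02]
 [ 6.520e+01  2.700e-01 -4.000e-01 -4.600e-01]
 [ 6.480e+01 -2.800e-01 -5.800e-01 -5.900e-01]
 [ 6.440e+01 -1.800e-01 -1.900e-01  8.300e-01]
 [ 6.400e+01 -1.230e+00 -7.300e-01  5.020e+00]
 [ 6.385e+01 -2.640e+00 -7.200e-01  6.200e+00]
 [ 6.370e+01 -2.500e+00 -3.900e-01  7.230e+00]
 [ 6.363e+01 -2.610e+00 -1.000e-01  7.370e+00]
 [ 6.356e+01 -2.860e+00 -7.300e-01  7.620e+00]
 [ 6.349e+01 -3.010e+00 -4.000e-02  8.180e+00]
 [ 6.342e+01 -3.500e+00 -4.000e-02  8.740e+00]
 [ 6.335e+01 -2.830e+00 -6.700e-01  9.410e+00]
 [ 6.328e+01 -3.370e+00 -6.800e-01  9.720e+00]
 [ 6.321e+01 -3.470e+00 -1.120e+00  1.035e+01]
 [ 6.314e+01 -3.680e+00 -9.000e-01  1.050e+01]
 [ 6.307e+01 -3.770e+00 -9.300e-01  1.082e+01]
 [ 6.300e+01 -4.530e+00 -1.040e+00  1.130e+01]
 [ 6.293e+01 -4.240e+00 -1.060e+00  1.189e+01]]
[-3.85969653 -0.81902124 12.04547234] [484.6928617  153.14442687  64.23470187] [-0.0868798   0.85832309  0.06993387] 13.7583 10.03374495914858
```

```bash
cat >> h.py <<'E'
def yaw(): R=sensors.read_state()["eef_rot"];return np.arctan2(R[1,0],R[0,0])%(2*np.pi)-np.pi
def turn(a0,a1,step=.08,Ft=13.5):
    """turn the tool from pointer angle a0 to a1, keeping the press by force"""
    p=np.load("p.npy")
    for a in np.linspace(a0,a1,int(abs(a1-a0)/step)+1)[0 if a0==a1 else 1:]:
        f=F(4); p[2]+=np.clip((f[2]-Ft)*.08,-.15,.3); p[:2]+=np.clip(f[:2]*.06,-.2,.2)
        ctrl.move_l(p,rot(np.pi+a),vel=20); np.save("p.npy",p)
        s=sensors.read_state(); print(round(a,3),round(yaw(),3),np.round(f,1),np.round(s["wrist_torque"],2),np.round(p,2),round(s["t"],2))
        if f[2]>19: p[2]+=.6;ctrl.move_l(p,vel=20);np.save("p.npy",p);print("HIGH");break
E
python3 - <<'E'
from h import *
for _ in range(3): turn(-.075,-.075)
turn(-.075,-.4)
s=sensors.read_state();im,d=optics.grab_frame("wrist");cv2.imwrite("pics/w4.png",im[:,:,::-1])
E
```

```text
-0.075 -0.075 [-4.  -1.5 12.2] [-0.13  0.74  0.09] [484.3  153.01  62.83] 14.21
-0.075 -0.075 [-4.2 -0.7 11.7] [-0.12  0.79  0.11] [484.1  152.97  62.68] 14.53
-0.075 -0.075 [-4.  -0.3 12.5] [-0.02  0.77  0.04] [483.9  152.95  62.6 ] 14.84
-0.156 -0.157 [-3.6 -0.5 12.7] [-0.09  0.69 -0.12] [483.7  152.91  62.54] 15.16
-0.238 -0.238 [-3.5 -0.7 12.5] [-0.14  0.64 -0.12] [483.5  152.87  62.46] 15.47
-0.319 -0.319 [-3.5 -1.2 12.4] [-0.13  0.62 -0.08] [483.3  152.8   62.37] 15.79
-0.4 -0.4 [-3.6 -0.8 12.7] [-0.21  0.61 -0.13] [483.1  152.75  62.31] 16.11
```

View pics/w4.png

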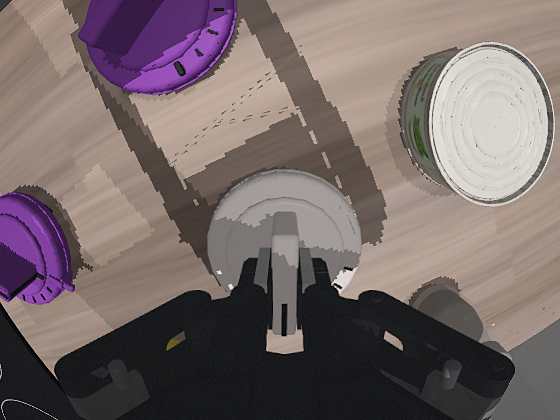

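The wing is still square in the pads while the scene has rotated round it. Torque about 0.13 N m shows the dial turning with the timer held. The x force does not respond to sideways correction, so I freeze xy and continue.

```bash
sed -i 's/ p\[:2\]+=np.clip(f\[:2\]\*.06,-.2,.2)//; s/np.round(p,2),round/np.round(p[2],2),np.round(s["eef_pos"],2),round/' h.py; python3 - <<'E'
from h import *
print(sensors.read_state()["eef_pos"])
turn(-.4,-1.25,step=.1)
ctrl.hold(.3);print(F(8),sensors.read_state()["wrist_torque"])
im,d=optics.grab_frame("wrist");cv2.imwrite("pics/w5.png",im[:,:,::-1])
E
```

```text
[484.48968669 152.88689273  64.25808534]
-0.506 -0.507 [-2.9 -1.  13.1] [-0.16  0.57 -0.1 ] 62.28 [484.47 152.83  64.24] 16.48
-0.612 -0.613 [-3.4 -1.3 13.7] [-0.19  0.66 -0.16] 62.29 [484.44 152.75  64.25] 16.81
-0.719 -0.719 [-3.2 -1.3 13.1] [-0.26  0.64 -0.13] 62.26 [484.44 152.71  64.28] 17.13
-0.825 -0.826 [-3.6 -1.3 13.3] [-0.27  0.63 -0.16] 62.24 [484.35 152.67  64.25] 17.46
-0.931 -0.932 [-3.6 -2.1 13.9] [-0.29  0.71 -0.11] 62.28 [484.29 152.61  64.26] 17.78
-1.038 -1.038 [-3.5 -2.1 14.4] [-0.31  0.7  -0.14] 62.35 [484.23 152.57  64.24] 18.11
-1.144 -1.144 [-3.2 -2.3 13.3] [-0.38  0.75 -0.17] 62.33 [484.16 152.55  64.24] 18.43
-1.25 -1.25 [-3.6 -2.1 14.1] [-0.37  0.73 -0.14] 62.38 [484.11 152.54  64.26] 18.76
[-3.61293485 -2.06530655 13.54766087] [-0.30075574  0.74798393 -0.12574779]
```

View pics/w5.png

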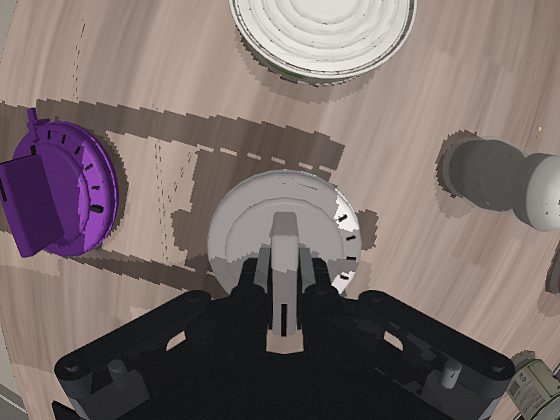

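```bash
python3 - <<'E'
from h import *
turn(-1.25,-1.30);ctrl.hold(.4)
turn(-1.30,-.44,step=.1);
for _ in range(1): turn(-.44,-.44)
f=np.load("pics/w1.npz");P,R=f["pos"],f["R"]
for u,v in((276,158),(322,137),(376,132),(428,143),(503,210)):
    w=wrist_ray((183+u/4,118+v/4),31,P,R)[:2]-[484.3,153.1];print("old",np.arctan2(w[1],w[0]))
for uv in((343,218),(350,237),(350,258)):
    w=wrist_ray(uv,31,np.array([484.1,152.5,64.26]),rot(np.pi-1.25))[:2]-[484.3,153.1];print("at -1.25",np.arctan2(w[1],w[0]),np.hypot(*w))
E
```

```text
-1.193 -1.192 [-3.6 -2.1 13.8] [-0.34  0.71 -0.  ] 62.4 [484.14 152.53  64.27] 19.96
-1.085 -1.084 [-3.7 -2.1 13.5] [-0.27  0.69  0.2 ] 62.41 [484.17 152.56  64.23] 20.28
-0.978 -0.977 [-3.3 -1.9 13.1] [-0.26  0.64  0.21] 62.37 [484.26 152.59  64.27] 20.61
-0.87 -0.869 [-3.5 -2.1 12.9] [-0.23  0.71  0.17] 62.33 [484.31 152.63  64.23] 20.93
-0.762 -0.762 [-2.7 -1.5 13.3] [-0.23  0.67  0.18] 62.31 [484.37 152.67  64.24] 21.26
-0.655 -0.654 [-3.3 -1.3 13.1] [-0.17  0.62  0.17] 62.28 [484.4  152.73  64.23] 21.58
-0.548 -0.547 [-3.5 -1.  12.7] [-0.17  0.65  0.13] 62.22 [484.47 152.8   64.23] 21.91
-0.44 -0.439 [-3.1 -0.9 13.5] [-0.13  0.62  0.11] 62.23 [484.49 152.86  64.24] 22.23
-0.44 -0.439 [-2.9 -1.1 13. ] [-0.11  0.71  0.11] 62.18 [484.49 152.86  64.24] 22.55
old 0.8746070282084297
old 0.5423530016395333
old 0.1902973185954718
old -0.1495348344269678
old -0.7982675068350807
at -1.25 0.9165354919692694 35.8520748766002
at -1.25 0.6041103407976001 35.34804406241318
at -1.25 0.26326359471188915 34.894495544890326
```

```bash
python3 - <<'E'
from h import *
p=np.load("p.npy")
for _ in range(12):
    f=F(4)
    if f[2]<3: break
    p[2]+=np.clip((f[2]-2)*.09,.1,.6);ctrl.move_l(p,vel=20)
print(f,p);ctrl.gripper_to(40,50);print(F(4))
c=[484.3,153.1];ctrl.move_l([*p[:2],140],vel=80)
ctrl.move_ptp([*c,200],rot(np.arctan2(c[1],c[0])));ctrl.hold(.2)
s=sensors.read_state();im,d=optics.grab_frame("wrist")
np.savez("pics/w6.npz",im=im,pos=s["eef_pos"],R=s["eef_rot"]);print(s["t"])
cv2.imwrite("pics/w6c.png",cv2.resize(im[118:268,183:383,::-1],None,fx=4,fy=4,interpolation=cv2.INTER_CUBIC))
E
```

```text
[ 3.94214373 -0.10713247  2.72729179] [483.1        152.75324839  64.20281868]
[-0.16286089 -0.5004811  -0.04363585]
28.0167
```

View pics/w6c.png

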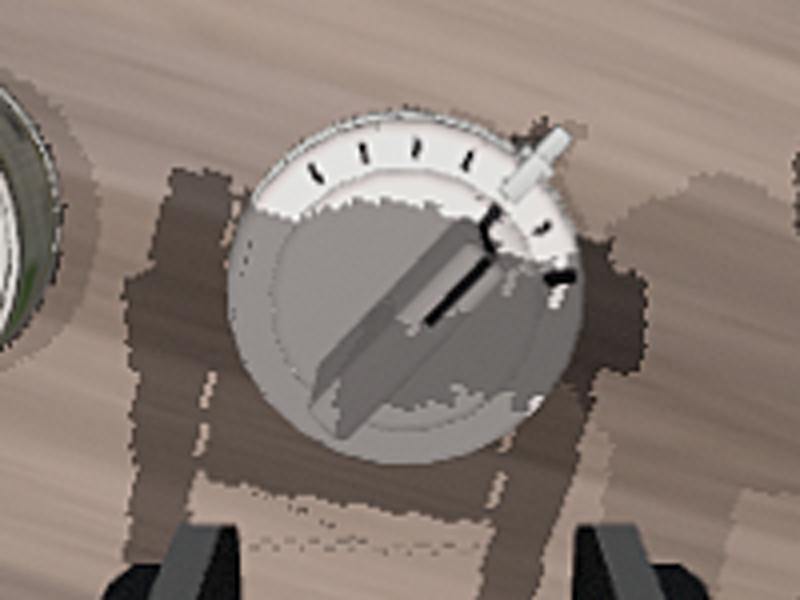

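Released. The pointer's rim end is at about (496,212), the tab runs from (508,193) to (562,135), the tall mark spans (546,279)–(577,276), and the disc is centred near (408,300).

```bash
python3 - <<'E'
from h import *
f=np.load("pics/w6.npz");P,R=f["pos"],f["R"]
W=lambda u,v,z:wrist_ray((183+u/4,118+v/4),z,P,R)[:2]
A=np.array([W(*p,32.5) for p in[(272,290),(330,190),(405,168),(545,305),(480,412),(410,432)]])
s=np.linalg.lstsq(np.c_[2*A,np.ones(6)],(A**2).sum(1),rcond=None)[0];c=s[:2];print("centre",c,np.sqrt(s[2]+c@c))
ang=lambda w:np.arctan2(w[1],w[0])
for n,p,z in(("ptr",(497,208),32.5),("tabin",(508,193),31),("tabout",(562,135),31),("markin",(546,279),34),("markout",(577,276),34),("t0",(316,173),31),("t1",(364,153),31),("t2",(416,148),31),("t3",(468,160),31),("t5",(541,229),31)):
    w=W(*p,z);print(n,w,ang(w-c),np.hypot(*(w-c)))
print("wing",ang(W(490,258,65)-W(428,324,65)),ang(W(490,258,65)-c))
E
```

```text
centre [484.01087238 152.56392221] 31.09500061917718
ptr [510.91541012 140.3121243 ] -0.42731921217674695 29.56282637364695
tabin [514.69037394 138.85876663] -0.4201231647419059 33.60153427029167
tabout [530.89521989 131.5424287 ] -0.42149685528022923 51.381370466361176
markin [499.14459715 124.7885709 ] -1.071906635344422 31.63067760345606
markout [501.96311088 118.30394298] -1.0881333623343261 38.678534660888346
t0 [506.04340258 181.10353557] 0.9133643772429885 36.05470729698383
t1 [513.53925483 172.21387055] 0.5871665413688671 35.46894191290859
t2 [518.08366149 161.54777235] 0.25779924026122114 35.23726041483402
t3 [519.03451728 149.71677098] -0.08111389473267049 35.13918001540619
t5 [509.1854393  129.12551267] -0.7496994686641353 34.39648036500239
wing -0.4262276862199329 -0.43484870571132744
```

```bash
python3 -c "
from plant import ctrl
print(ctrl.finish_job())"
```

```text
the job is handed in; nothing more can be done
None
```

The job is handed in, result not reported: the dial went to about 2.17 rad, past the 2.0 top mark, and back to within about 0.02 rad (under 1 mm) of the tab; I pressed with about 13 N, and the timer moved about 1 mm or less.

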